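# Hold a dip plate over the light pad beside the master

## Task

Draw the glass dip plate at the pull-tab end of the drying rack straight up out of its slot, and hold it a few centimetres above the free half of the light pad, lying level beside the master plate and the same way round: label face up and frosted end (the end with the notched corner) at the same end as the master's. Finish while holding it there, still and clear of the pad, and leave the other two plates standing and the rest of the bench as it is.

Things in the scene. Friction and masses are not known exactly. Their poses are not given: they have to be found in the camera images.
- rack: fixed wooden drying rack, base 70 (x) x 250 (y) x 12 mm, origin on the table under its middle. Three saddles at y = -82, 0, +82 mm, each 20 mm long in y (the plates' sides and bottom corners overhang it) and 34 mm wide, top 40 mm above the table, with a slot 10 mm wide in x, 22 mm deep: the plates' faces look along rack x. A flat steel pull tab sticks out at the -y end to y = -160 mm
- tab_place (a point): floor of the slot of the end saddle next to the pull tab, 18 mm above the table; any of the three plates may stand in it
- pad: fixed aluminium light pad, 210 (x) x 250 (y) x 12 mm, white window on top, origin on the table under its middle. A master plate, shaped as the dip plates, is clipped flat on it, label up, centre at pad x = 0, y = +50 mm, frosted end towards pad +x. Master and clips reach 24 mm above the table
- lane (a point): middle of the free half of the pad, beside the master plate (pad x = 0, y = -50 mm), on the window 13 mm above the table; axes as the pad's: x is the way the master's frosted end points, z up
- plate_a: glass dip plate, 100 x 44 x 8 mm, 60-120 g, origin at its centre. x: along the length, to the frosted end (last 30 mm pale). z: out of the label face (paper label on the frost). A 12 mm square notch is cut from the corner at +x, -y. Starts standing on a short edge in a slot of the rack, frosted end up or down, label to either side, centre 68 mm above the table
- plate_a_frost (a point): middle of the frosted end's edge of plate_a, 50 mm from its centre. With the label up and the frosted end pointing away from you, the notch is its right-hand corner
- plate_b: glass dip plate, 100 x 44 x 8 mm, 60-120 g, origin at its centre. x: along the length, to the frosted end (last 30 mm pale). z: out of the label face (paper label on the frost). A 12 mm square notch is cut from the corner at +x, -y. Starts standing on a short edge in a slot of the rack, frosted end up or down, label to either side, centre 68 mm above the table
- plate_b_frost (a point): middle of the frosted end's edge of plate_b, 50 mm from its centre. With the label up and the frosted end pointing away from you, the notch is its right-hand corner
- plate_c: glass dip plate, 100 x 44 x 8 mm, 60-120 g, origin at its centre. x: along the length, to the frosted end (last 30 mm pale). z: out of the label face (paper label on the frost). A 12 mm square notch is cut from the corner at +x, -y. Starts standing on a short edge in a slot of the rack, frosted end up or down, label to either side, centre 68 mm above the table
- plate_c_frost (a point): middle of the frosted end's edge of plate_c, 50 mm from its centre. With the label up and the frosted end pointing away from you, the notch is its right-hand corner
- pillar_tall: bystander: ivory pillar candle, 60 mm across, 100 mm high, standing; origin at its base
- pillar_short: bystander: pink pillar candle, 68 mm across, 65 mm high, standing; origin at its base
- wick_spool: bystander: card spool of wick, 56 mm across, 60 mm high, standing; origin at its base
- dye_bottle: bystander: amber dye bottle with black cap, 36 mm across, 85 mm high, standing; origin at its base
- scraper: bystander: wax scraper (spatula) 240 mm long, lying flat along its x axis, origin near its middle

How it is judged (in metres and radians):
On the way:
1. the plate from the pull-tab end is drawn up clear of its slot, still upright (((height (world z) of plate_a above 0.092 m and angle between the x axis of plate_a and the z axis of rack, either way round below 0.35 rad and contact force between plate_a and the fingers above 1 N and distance of each of plate_b, plate_c from where it was at the start of the episode below 0.015 m and horizontal distance between each of plate_b, plate_c and tab_place above 0.05 m) or (height (world z) of plate_b above 0.092 m and angle between the x axis of plate_b and the z axis of rack, either way round below 0.35 rad and contact force between plate_b and the fingers above 1 N and distance of each of plate_a, plate_c from where it was at the start of the episode below 0.015 m and horizontal distance between each of plate_a, plate_c and tab_place above 0.05 m) or (height (world z) of plate_c above 0.092 m and angle between the x axis of plate_c and the z axis of rack, either way round below 0.35 rad and contact force between plate_c and the fingers above 1 N and distance of each of plate_a, plate_b from where it was at the start of the episode below 0.015 m and horizontal distance between each of plate_a, plate_b and tab_place above 0.05 m))), for 0.1 s.
At the end, for the whole second after the job is handed in: Pull-tab plate gripped, still, off the pad; centre within 30 mm of the free half's middle, 20 to 110 mm above the window; label up within 20 degrees; lengthwise within 23 degrees of the master, frosted ends alike; other plates moved under 15 mm, bystanders under 30 mm (((angle between plate_a's own z axis and vertical below 0.35 rad and horizontal distance between plate_a and lane below 0.03 m and x of plate_a_frost in the frame of lane above 0.02 m and angle between the x axis of plate_a and the x axis of pad, either way round below 0.4 rad and z of plate_a in the frame of lane between 0.02 and 0.11 m and contact force between plate_a and the fingers above 2 N and contact force between plate_a and pad below 0.05 N and linear speed of plate_a below 0.03 m/s and distance of each of plate_b, plate_c from where it was at the start of the episode below 0.015 m and horizontal distance between each of plate_b, plate_c and tab_place above 0.05 m) or (angle between plate_b's own z axis and vertical below 0.35 rad and horizontal distance between plate_b and lane below 0.03 m and x of plate_b_frost in the frame of lane above 0.02 m and angle between the x axis of plate_b and the x axis of pad, either way round below 0.4 rad and z of plate_b in the frame of lane between 0.02 and 0.11 m and contact force between plate_b and the fingers above 2 N and contact force between plate_b and pad below 0.05 N and linear speed of plate_b below 0.03 m/s and distance of each of plate_a, plate_c from where it was at the start of the episode below 0.015 m and horizontal distance between each of plate_a, plate_c and tab_place above 0.05 m) or (angle between plate_c's own z axis and vertical below 0.35 rad and horizontal distance between plate_c and lane below 0.03 m and x of plate_c_frost in the frame of lane above 0.02 m and angle between the x axis of plate_c and the x axis of pad, either way round below 0.4 rad and z of plate_c in the frame of lane between 0.02 and 0.11 m and contact force between plate_c and the fingers above 2 N and contact force between plate_c and pad below 0.05 N and linear speed of plate_c below 0.03 m/s and distance of each of plate_a, plate_b from where it was at the start of the episode below 0.015 m and horizontal distance between each of plate_a, plate_b and tab_place above 0.05 m)) and distance of each of pillar_tall, pillar_short, wick_spool, dye_bottle, scraper from where it was at the start of the episode below 0.03 m); the arm keeps its last pose, push and grip.
It fails at once if another plate is knocked over or pulled out ((distance of plate_a from where it was at the start of the episode above 0.03 m and distance of any of plate_b, plate_c from where it was at the start of the episode above 0.03 m) or (distance of plate_b from where it was at the start of the episode above 0.03 m and distance of any of plate_a, plate_c from where it was at the start of the episode above 0.03 m) or (distance of plate_c from where it was at the start of the episode above 0.03 m and distance of any of plate_a, plate_b from where it was at the start of the episode above 0.03 m)).
It fails at once if a bystander is knocked away (distance of any of pillar_tall, pillar_short, wick_spool, dye_bottle, scraper from where it was at the start of the episode above 0.03 m).
It also fails if it takes over 38 s, if anything falls off the work surface, if the arm or the gripper's body presses on something with over 40 N, if the wrist force passes 120 N, or if a joint passes its speed limit or range.

## Robot

A 6-joint arm with a two-finger parallel gripper is mounted at the origin on the work surface. World frame = base frame: x ahead of the robot, y to its left, z up, the work surface at z = 0. Lengths are in m, angles in degrees, forces in N, time in s.
With the tool pointing down it reaches from about 0.3 to 0.75 m from the base axis. Payload 8.5 kg.
Tool frame: the origin (TCP) lies at the very end of the fingers, on their centre line; the grasp point (between the pads) lies 19 mm behind it (r.grip_point_offset is the distance from the TCP to the grasp point, in m); z points along the fingers, y is the line along which they close (so a half turn about z gives the same grasp; the last joint's range is limited). The gripper opens to 85 mm and grips with 20 to 120 N. Pads are 22 mm wide; open, the fingers measure 114 mm over their backs; the gripper's body (76 mm by 85 mm) begins 54 mm behind the grasp point. The pads swing forward as they close: fully open they stand 13 mm farther back than shut.
Start: joints at [59.513, 21.807, 74.336, -0, 83.858, -12.336], TCP at [0.171, 0.523, 0.231] pointing down, gripper open.
Joint ranges: [-178.18, 178.18], [-50.72, 133.34], [12.68, 142.11], [-81.47, 261.47], [9.98, 163.14], [-165.26, 165.26]. Speed limits (degrees/s): [136.94, 136.94, 180, 180, 180, 180].

## Interface

Orientations are given as [roll, pitch, yaw] about the fixed x, y, z axes, in that order (R = Rz(yaw) Ry(pitch) Rx(roll)).
In Python, from plant import r, eoat, solver, eyes, order, sensors gives the robot as it stands. The module is installed in compiled form; this text tells all that it offers. Calls block until the motion is done:
- r.goto(position, orientation): joint-space move of the TCP to a pose.
- r.movel(position, rotation=None, v=0.15, until_force=None): straight line of the TCP; rotation=None keeps the orientation; v is the mean speed in m/s. With until_force (N) it stops when the force on the tool has changed by that much, and returns True; else False.
- r.goto_joints(angles): joint-space move.
- eoat.grip(opening, force=None): finger opening in m; force is the grip in N (None keeps the last); returns when the fingers have stopped.
- r.wait(seconds).
- solver.inverse_kinematics(position, orientation): joint angles nearest the present ones, or None.
- eyes.read_camera(name): name is "scene" or "top" or "wrist"; returns a dict with "img" (480x640x3 uint8, red, green, blue), "depth" (480x640 float32, m along the optical axis (not along the pixel's ray), 0 where there is no reading), "mtx" (3x3 intrinsics, pixels), "eye" and "rotation" of the camera in the world. Camera axes: x right, y down, z forward; pixel columns grow to the right and rows downward; lengths in m; the calibration is good to about 2 mm. A picture is of the moment at which its call begins.
A pose or a line that the arm cannot do raises r.Unreachable and nothing moves.
- order.finish_job(): hands the job in; it is judged then, once.
Trained networks look in a picture, given as the dict that the camera call returned (one of the last four; its "shot" number tells which), for a name from the list of things; names that differ only in an ending like _2 or _b are one class to them, and where a whole thing is asked for, a point or a joint stands for the part that bears it (a point fixed in the world has none). Each returns a list of dicts, best first, with "p" (0 to 1); they miss things now and then, are a little off and sometimes report something else, mostly with a low value. They report only what shows in the picture. A call takes as long as a camera call.
- eyes.masks_of(picture, thing): "mask" (480x640 bool, what is visible of it) and "centre" ([row, column] in pixels, amid what is visible of it).
- eyes.place_of(picture, thing): "centre" ([row, column] in pixels: a listed point, or the origin of a listed thing).
Readings, each from a call of its own:
- sensors.get_time_s(): time.
- sensors.get_joint_pos(): joint angles.
- sensors.get_qd(): joint speeds.
- sensors.get_joint_torque(): joint torques, N m.
- sensors.get_tool_pos(): TCP position.
- sensors.get_eef_rot(): TCP orientation.
- sensors.get_contact_force(): force on the tool from outside, world axes, zero at the start.
- sensors.get_wrist_torque(): the same for the moment, N m.
- sensors.get_gripper_width(): finger opening in m.
- sensors.get_grasp_force(): force on a finger pad.
Only numpy, scipy, OpenCV 4.12 (cv2) and the standard library are available. Lean on these libraries where they do the work, as an engineer would, in place of code of your own. Each camera call takes 0.05 s, during which the arm holds its last target. There are 200 camera calls.

## Working session

There is one attempt and no reset: what is moved stays moved. The work goes in short steps, each a Python script; the robot and the scene stay as the last script left them, time stands still between calls to the robot, and variables do not carry over. Pictures are saved under pics/ and viewed, at most 10 in all, crops included, and the job is handed in when it is done.

```bash
mkdir -p pics; cat > h.py <<'E'
import numpy as np, cv2
from plant import r, eoat, solver, eyes, order, sensors
def cloud(p):
    d=p["depth"]; K=np.array(p["mtx"]); v,u=np.indices(d.shape)
    c=np.stack([(u-K[0,2])/K[0,0]*d,(v-K[1,2])/K[1,1]*d,d],-1)
    return c@np.array(p["rotation"]).T+np.array(p["eye"])
def save(img,n): cv2.imwrite("pics/"+n,cv2.cvtColor(img,cv2.COLOR_RGB2BGR))
E
python3 - <<'E'
from h import *
for n in("scene","top"):
    p=eyes.read_camera(n); save(p["img"],n+".png"); np.savez(n,**{k:np.array(p[k]) for k in("img","depth","mtx","eye","rotation")})
    print(n,p["eye"],np.round(p["rotation"],2).tolist()); C=cloud(p)
    for t in("rack","pad","plate_a","plate_a_frost","tab_place","lane","pillar_tall","scraper"):
        for f in (eyes.place_of,):
            for o in f(p,t): 
                a,b=np.round(o["centre"]).astype(int); print(t,round(o["p"],2),a,b,np.round(C[min(max(a,0),479),min(max(b,0),639)],3))
E
```

```text
scene [ 1.16364728 -0.59369316  0.6577993 ] [-121.91, 0.49, 41.99]Traceback (most recent call last):
  File "<stdin>", line 4, in <module>
  File "h.py", line 6, in cloud
    return c@np.array(p["rotation"]).T+np.array(p["eye"])
           ~~~~~~~~~~~~~~~~~~~~~~~~~~~^~~~~~~~~~~~~~~~~~~
ValueError: operands could not be broadcast together with shapes (480,640) (3,)
```

Rotation is roll/pitch/yaw.

```bash
sed -i 's/np.array(p\["rotation"\]).T/Rot(p["rotation"]).T/; 2a from scipy.spatial.transform import Rotation as RR\ndef Rot(e): return RR.from_euler("xyz",e,degrees=True).as_matrix()' h.py
python3 - <<'E'
from h import *
for n in("scene","top"):
    p=eyes.read_camera(n); save(p["img"],n+".png"); np.savez(n,**{k:np.array(p[k]) for k in("img","depth","mtx","eye","rotation")})
    print(n,p["eye"],np.round(p["rotation"],2).tolist()); C=cloud(p)
    for t in("rack","pad","plate_a","plate_a_frost","tab_place","lane","pillar_tall","scraper"):
            for o in eyes.place_of(p,t): 
                a,b=np.round(o["centre"]).astype(int); print(t,round(o["p"],2),a,b,np.round(C[min(max(a,0),479),min(max(b,0),639)],3))
E
```

```text
scene [ 1.16364728 -0.59369316  0.6577993 ] [-121.91, 0.49, 41.99]
rack 0.71 260 349 [0.577 0.136 0.019]
pad 0.87 338 201 [ 0.526 -0.276  0.014]
pad 0.69 406 240 [ 0.705 -0.321 -0.   ]
pad 0.21 242 347 [0.561 0.147 0.061]
plate_a 0.9 236 320 [0.496 0.116 0.068]
plate_a 0.8 246 381 [0.642 0.18  0.068]
plate_a 0.75 241 351 [0.57  0.151 0.066]
plate_a_frost 0.64 230 381 [0.639 0.179 0.113]
tab_place 0.58 249 322 [0.501 0.117 0.029]
lane 0.59 348 214 [ 0.566 -0.273  0.011]
pillar_tall 0.88 318 347 [ 0.723 -0.048  0.032]
pillar_tall 0.48 405 240 [ 0.704 -0.319 -0.   ]
scraper 0.77 404 242 [ 0.705 -0.316 -0.   ]
scraper 0.28 254 318 [0.5   0.103 0.02 ]
top [0.35229779 0.04972381 1.43673522] [-170.14, -0.23, -91.02]
rack 0.78 250 279 [0.543 0.148 0.118]
pad 0.9 267 460 [ 0.512 -0.263  0.009]
plate_a 0.63 212 266 [0.647 0.185 0.019]
plate_a 0.61 244 278 [0.555 0.149 0.121]
plate_a 0.38 275 294 [0.493 0.118 0.079]
plate_a_frost 0.71 189 396 [ 0.686 -0.115  0.064]
plate_a_frost 0.61 206 260 [0.64  0.188 0.119]
plate_a_frost 0.29 282 296 [0.473 0.112 0.121]
tab_place 0.71 282 296 [0.473 0.112 0.121]
lane 0.89 243 462 [ 0.568 -0.271  0.009]
pillar_tall 0.78 186 350 [ 0.685 -0.009  0.105]
scraper 0.6 189 478 [ 0.695 -0.314  0.014]
```

View pics/scene.png

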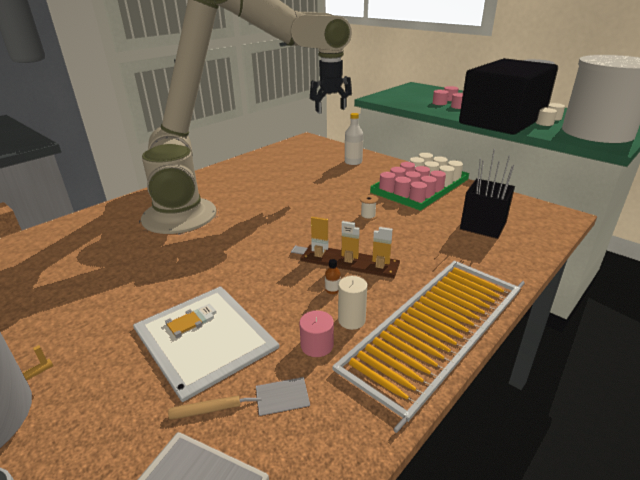

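View pics/top.png

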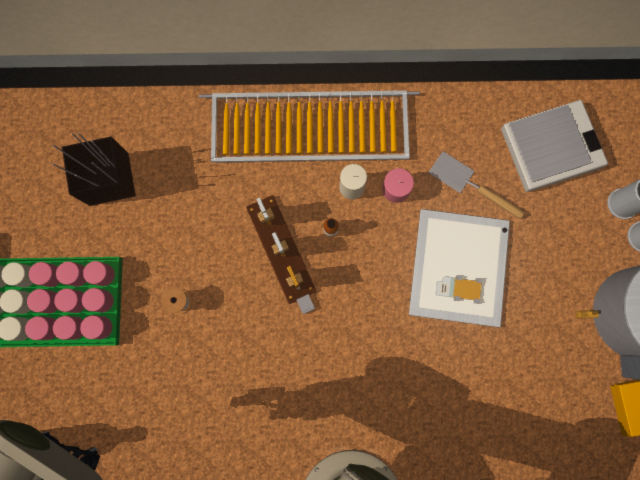

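The tab is at scene (299,251) / top (306,303); the tab plate is scene (320,236), amber end up. The master's frosted end points left in the top view (world +y). Next: zoom in and fit the geometry.

```bash
python3 - <<'E'
from h import *
s=np.load("scene.npz"); t=np.load("top.npz")
a=cv2.resize(s["img"][205:285,285:410],None,fx=6,fy=6,interpolation=cv2.INTER_CUBIC); save(a,"c1.png")
for n,z in(("scene",s),("top",t)):
    C=cloud(z).reshape(-1,3); 
    # plates above saddles
    m=(C[:,2]>.05)&(C[:,2]<.125)&(C[:,0]>.44)&(C[:,0]<.68)&(C[:,1]>.08)&(C[:,1]<.22)
    P=C[m]; ax=np.array([.9,.42]); 
    x0=np.array([.565,.149]); 
    _,lab,cen=cv2.kmeans(P[:,:2].astype(np.float32),3,None,(3,50,1e-5),5,cv2.KMEANS_PP_CENTERS)
    for k in range(3):
        Q=P[lab[:,0]==k]; (c,sz,an)=cv2.minAreaRect(Q[:,:2].astype(np.float32)); print(n,len(Q),np.round(Q.mean(0),4),np.round(c,4),np.round(sz,3),an,"zmax",Q[:,2].max())
    m=(C[:,2]>.006)&(C[:,2]<.016)&(abs(C[:,0]-.53)<.16)&(abs(C[:,1]+.27)<.17)
    g=C[m]; mm=np.zeros((400,400),np.uint8); 
    ij=((g[:,:2]-[.33,-.47])*1000).astype(int); ok=((ij>=0)&(ij<400)).all(1); mm[ij[ok,0],ij[ok,1]]=255
    mm=cv2.morphologyEx(mm,cv2.MORPH_CLOSE,np.ones((7,7))); mm=cv2.morphologyEx(mm,cv2.MORPH_OPEN,np.ones((25,25)))
    cs,_=cv2.findContours(mm,0,1); c=max(cs,key=cv2.contourArea); (c,sz,an)=cv2.minAreaRect(c)
    print(n,"pad yx mm",c[1]/1000+.33,c[0]/1000-.47,sz,an)
    # rack base
    m=(C[:,2]>.006)&(C[:,2]<.016)&(C[:,0]>.40)&(C[:,0]<.72)&(C[:,1]>.04)&(C[:,1]<.25)
    g=C[m][:,:2].astype(np.float32); print(n,"rackbase",len(g),cv2.minAreaRect(g))
E
```

```text
scene 409 [0.4931 0.1159 0.0857] [0.4909 0.1179] [0.045 0.017] 29.178184509277344 zmax 0.11870377081224959
scene 436 [0.644  0.1814 0.0845] [0.6423 0.1823] [0.045 0.014] 26.172298431396484 zmax 0.11895775691274402
scene 402 [0.5679 0.1484 0.085 ] [0.568  0.1498] [0.044 0.015] 23.59488868713379 zmax 0.11911447949081766
scene pad yx mm 0.5157557983398438 -0.2642842102050781 (209.67832946777344, 251.06942749023438) 8.841814994812012
scene rackbase 1247 ((0.5512341260910034, 0.14250095188617706), (0.2856639623641968, 0.07404644787311554), 24.226388931274414)
top 88 [0.4846 0.1185 0.1143] [0.4868 0.1194] [0.043 0.008] 23.248085021972656 zmax 0.12401222067080431
top 100 [0.6336 0.1835 0.1075] [0.6369 0.1853] [0.044 0.009] 23.5001220703125 zmax 0.12469609153672612
top 93 [0.5585 0.1504 0.1085] [0.5624 0.152 ] [0.044 0.009] 23.141708374023438 zmax 0.12289433372811964
top pad yx mm 0.512119384765625 -0.2621479797363281 (211.65199279785156, 252.41957092285156) 8.54695987701416
top rackbase 2712 ((0.5604614615440369, 0.14527355134487152), (0.20909418165683746, 0.3186582624912262), 89.63790130615234)
```

View pics/c1.png

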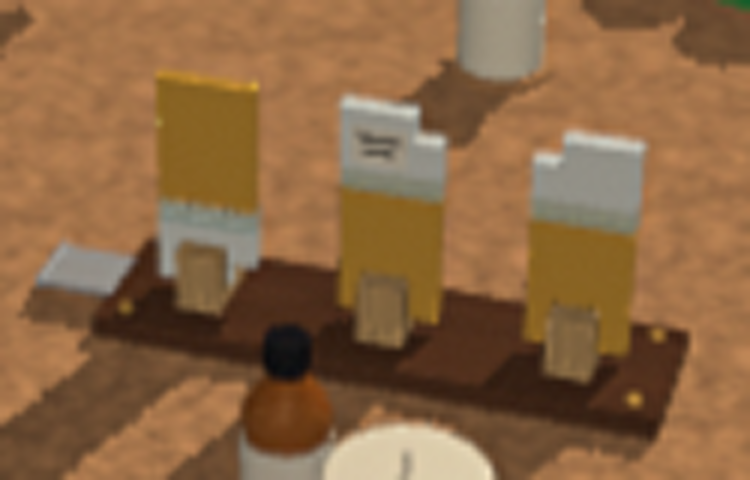

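Zoom: tab plate has its frosted end down. Its notch seems to be at the bottom right (crop ~(245,270)), so the label faces away from the camera, towards rack −x. I'll grip it by its 44 mm edges from the label side, so that a 90° turn brings the label up with the tool pointing down. I'll check IK, then go to a pregrasp pose and confirm with the wrist camera.

```bash
cat >> h.py <<'E'
a=np.radians(23.4); ry=np.array([np.cos(a),np.sin(a),0]); f=np.array([np.sin(a),-np.cos(a),0]); Z=np.array([0,0,1.])
b=np.radians(8.7); px=np.array([np.sin(b),np.cos(b),0])
G=np.array([.4895,.1185,.076]); LANE=np.array([.563,-.271,0])
def plate(x,z): return np.stack([x,np.cross(z,x),z],1)
P0=plate(-Z,-f); P1=plate(px,Z)
def tool0(t,s):
    z=np.cos(t)*f-np.sin(t)*Z; y=s*ry; return np.stack([np.cross(y,z),y,z],1)
def eul(R): return RR.from_matrix(R).as_euler("xyz",degrees=True).tolist()
def tcp(g,R): return (g+r.grip_point_offset*R[:,2]).tolist()
E
python3 - <<'E'
from h import *
for s in(1,-1):
  for t in(0,15,30,45):
    R0=tool0(np.radians(t),s); R1=P1@P0.T@R0
    for n,g,R in(("pre",G-.1*R0[:,2],R0),("gr",G,R0),("up",G+[0,0,.17],R0),("hi",LANE+[0,0,.22],R1),("fin",LANE+[0,0,.085],R1)):
        q=solver.inverse_kinematics(tcp(g,R),eul(R)); print(s,t,n,None if q is None else np.round(q).tolist())
E
```

```text
1 0 pre [38.0, 56.0, 92.0, -77.0, 98.0, 59.0]
1 0 gr None
1 0 up None
1 0 hi [-37.0, 31.0, 64.0, 0.0, 85.0, -28.0]
1 0 fin [-37.0, 38.0, 75.0, 0.0, 67.0, -28.0]
1 15 pre [37.0, 47.0, 93.0, -70.0, 87.0, 51.0]
1 15 gr [27.0, 48.0, 99.0, -79.0, 79.0, 57.0]
1 15 up [27.0, 31.0, 94.0, -76.0, 84.0, 34.0]
1 15 hi [-41.0, 33.0, 61.0, 13.0, 94.0, -33.0]
1 15 fin [-41.0, 40.0, 71.0, 13.0, 77.0, -37.0]
1 30 pre [34.0, 38.0, 93.0, -61.0, 78.0, 41.0]
1 30 gr [24.0, 41.0, 99.0, -70.0, 67.0, 47.0]
1 30 up [24.0, 25.0, 91.0, -63.0, 77.0, 24.0]
1 30 hi [-46.0, 36.0, 59.0, 24.0, 103.0, -35.0]
1 30 fin [-46.0, 44.0, 68.0, 24.0, 88.0, -42.0]
1 45 pre [28.0, 30.0, 93.0, -49.0, 70.0, 27.0]
1 45 gr [19.0, 36.0, 99.0, -57.0, 58.0, 33.0]
1 45 up [19.0, 21.0, 89.0, -47.0, 73.0, 12.0]
1 45 hi [-49.0, 41.0, 57.0, 35.0, 111.0, -36.0]
1 45 fin [-49.0, 48.0, 65.0, 33.0, 98.0, -45.0]
-1 0 pre [38.0, 56.0, 92.0, -77.0, 98.0, -121.0]
-1 0 gr None
-1 0 up None
-1 0 hi [-37.0, 31.0, 64.0, 0.0, 85.0, 152.0]
-1 0 fin [-37.0, 38.0, 75.0, 0.0, 67.0, 152.0]
-1 15 pre [37.0, 47.0, 93.0, -70.0, 87.0, -129.0]
-1 15 gr [27.0, 48.0, 99.0, -79.0, 79.0, -123.0]
-1 15 up [27.0, 31.0, 94.0, -76.0, 84.0, -146.0]
-1 15 hi [-41.0, 33.0, 61.0, 13.0, 94.0, 147.0]
-1 15 fin [-41.0, 40.0, 71.0, 13.0, 77.0, 143.0]
-1 30 pre [34.0, 38.0, 93.0, -61.0, 78.0, -139.0]
-1 30 gr [24.0, 41.0, 99.0, -70.0, 67.0, -133.0]
-1 30 up [24.0, 25.0, 91.0, -63.0, 77.0, -156.0]
-1 30 hi [-46.0, 36.0, 59.0, 24.0, 103.0, 145.0]
-1 30 fin [-46.0, 44.0, 68.0, 24.0, 88.0, 138.0]
-1 45 pre [28.0, 30.0, 93.0, -49.0, 70.0, -153.0]
-1 45 gr [19.0, 36.0, 99.0, -57.0, 58.0, -147.0]
-1 45 up None
-1 45 hi [-49.0, 41.0, 57.0, 35.0, 111.0, 144.0]
-1 45 fin [-49.0, 48.0, 65.0, 33.0, 98.0, 135.0]<sys>:0: UserWarning: Gimbal lock detected. Setting third angle to zero since it is not possible to uniquely determine all angles.
```

t=30°, s=+1 is smooth throughout. Go to pregrasp and look.

```bash
python3 - <<'E'
from h import *
R0=tool0(np.radians(30),1)
eoat.grip(.064)
r.goto(tcp(G-.11*R0[:,2],R0),eul(R0))
p=eyes.read_camera("wrist"); save(p["img"],"w1.png"); np.savez("wrist",**{k:np.array(p[k]) for k in("img","depth","mtx","eye","rotation")})
C=cloud(p).reshape(-1,3); d=C-G
m=(abs(d[:,:2]@ry)<.035)&(abs(d[:,:2]@f[:2])<.02)if 0 else (abs(d@ry)<.035)&(abs(d@f)<.02)&(C[:,2]>.06)&(C[:,2]<.112)
Q=d[m]; print(m.sum(),"along ry",np.percentile(Q@ry,[1,50,99]),"f",np.percentile(Q@f,[5,50,95]),"z",Q[:,2].max()+G[2], sensors.get_time_s())
k=(abs(Q[:,2])<.03); A=np.c_[Q@ry,np.ones(len(Q))]; print("slope",np.linalg.lstsq(A,Q@f,rcond=None)[0])
E
```

```text
6196 along ry [-0.02167495 -0.00020787  0.02128668] f [-0.0053714  -0.00428409 -0.00319246] z 0.1119780495364277 2.9667
slope [-0.00145501 -0.00428605]
```

View pics/w1.png

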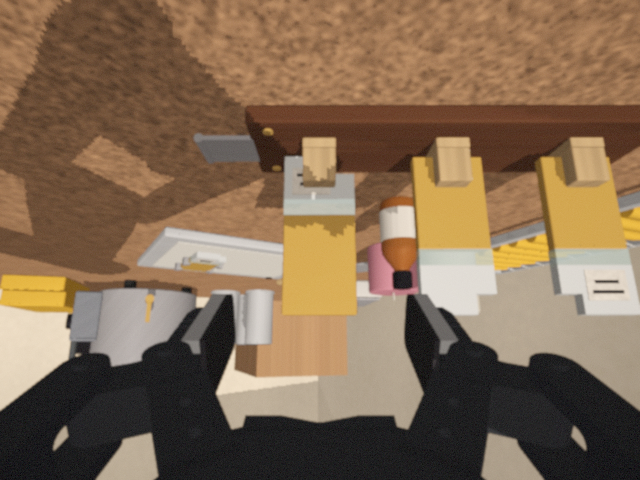

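The wrist view (upside down) shows label print at (302,180) beside the saddle, and the notch at the upper right (345,165). So the label does face the gripper. Alignment is within 1 mm: grasp and lift.

```bash
python3 - <<'E'
from h import *
R0=tool0(np.radians(30),1)
print(r.movel(tcp(G,R0),v=.08,until_force=15))
eoat.grip(.03,60); print(sensors.get_gripper_width(),sensors.get_grasp_force(),sensors.get_contact_force())
r.movel(tcp(G+[0,0,.06],R0),v=.06); r.wait(.2)
r.movel(tcp(G+[0,0,.2],R0),v=.12)
print(sensors.get_gripper_width(),sensors.get_grasp_force(),sensors.get_contact_force(),sensors.get_time_s())
p=eyes.read_camera("scene"); save(cv2.resize(p["img"][130:310,230:430],None,fx=3,fy=3),"s2.png")
E
```

```text
False
0.042957442645181476 60.468209981918335 [-0.68364775  0.26492476  3.14082806]
0.042934324628592695 60.683112144470215 [-0.38515801  0.13449226 -0.9279317 ] 7.4667
```

View pics/s2.png

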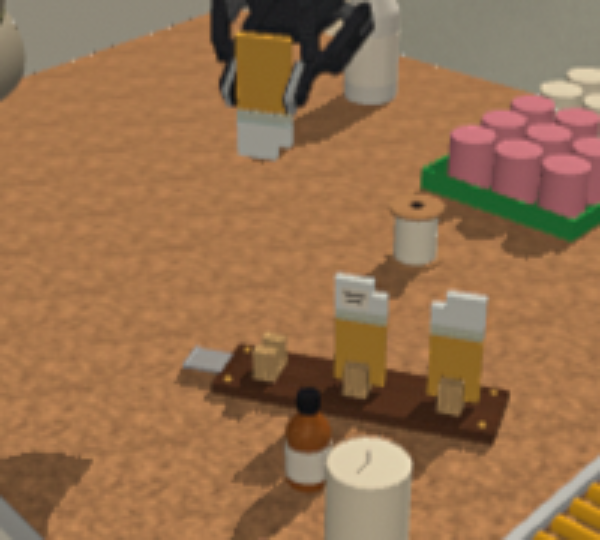

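The plate is out and upright. Its notch is at the bottom right (285,150), there is no label on this face, and the other two plates are still standing. Now carry it over.

```bash
python3 - <<'E'
from h import *
R0=tool0(np.radians(30),1); R1=P1@P0.T@R0
r.goto(tcp(LANE+[0,0,.22],R1),eul(R1))
r.movel(tcp(LANE+[0,0,.085],R1),v=.08); r.wait(.5)
print(sensors.get_gripper_width(),sensors.get_grasp_force(),sensors.get_contact_force(),sensors.get_time_s())
p=eyes.read_camera("scene"); save(cv2.resize(p["img"][220:420,100:360],None,fx=3,fy=3),"s3.png")
t=eyes.read_camera("top"); save(t["img"],"t3.png")
for q in(p,t):
    C=cloud(q).reshape(-1,3); im=q["img"].reshape(-1,3).astype(int)
    d=C-LANE-[0,0,.085]; y=np.cross(Z,px)
    m=(abs(d@px)<.07)&(abs(d@y)<.02)&(abs(d[:,2])<.03)&(im.max(1)>100)
    Q=d[m]; A=np.c_[Q@px,Q@y,np.ones(len(Q))]; k=abs(Q[:,2]-np.median(Q[:,2]))<.006
    print(m.sum(),"x",np.percentile(Q@px,[1,99]),"y",np.percentile(Q@y,[1,99]),"plane",np.linalg.lstsq(A[k],Q[k,2],rcond=None)[0])
E
```

```text
0.042395964156994016 60.81502676010132 [ 0.73182668  0.19709453 -0.44066049] 11.3333
463 x [-0.04154798  0.0583062 ] y [-0.01975107  0.01945488] plane [0.00252068 0.00411151 0.00242781]
659 x [-0.02718235  0.0590773 ] y [-0.01939979  0.01952999] plane [-4.24911431e-03 -6.91967794e-05  3.80814135e-03]
```

View pics/s3.png

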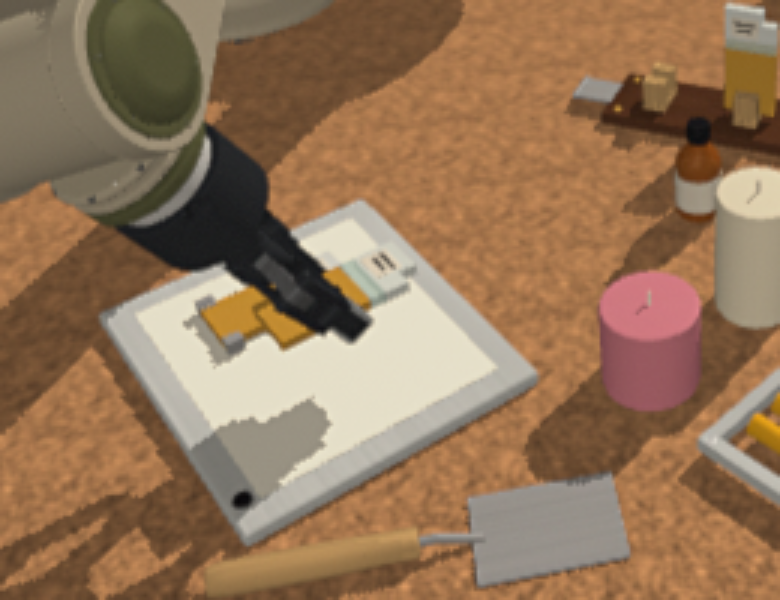

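View pics/t3.png

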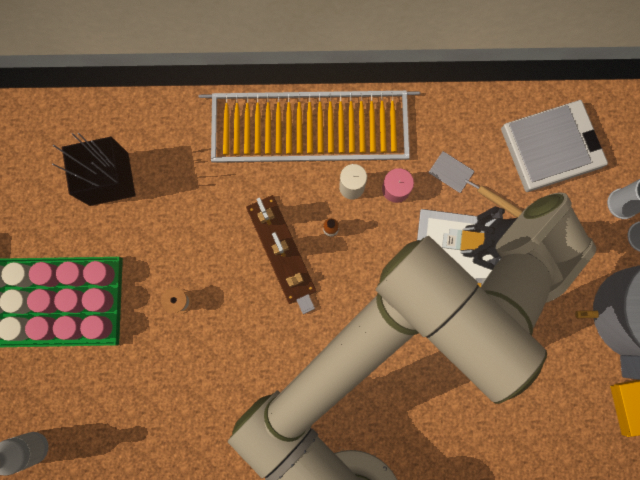

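In both views the plate is level, with label up and frosted end the same way as the master's (scene (385,265), top (448,240)). It is about 8 mm off the lane centre and about 72 mm above the window. Handing in.

```bash
python3 -c "
from h import *
print(order.finish_job())"
```

```text
the job is handed in; nothing more can be done
None
```

I handed the job in with the pull-tab plate held level and still about 72 mm above the free half of the pad, label up and frosted end matching the master's; the other plates were still standing and I saw nothing else on the bench moved, but the hand-in returned no verdict.

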